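Lift the coffee pot's lid by its thumb lever and ease it shut

TASK

The coffee has just finished: let the steam out of the blue coffee pot. With your fingertips press its thumb lever all the way down so that the lid stands fully open, keep it open for two to three seconds, then let the lever come up slowly so that the lid settles shut without slamming. Touch only the lever: do not handle the lid, do not grasp, shift, tip or lift the pot, and leave everything round it where it stands.

Things in the scene. Friction and masses are not known exactly. Their poses are not given: they have to be found in the camera images.
- coffee_pot: blue enamel percolator coffee pot with a blue lid, standing loose on the griddle plate; 156 mm across at the foot, 104 mm at the mouth, mouth 150 mm above the foot, about 1.7 kg. Origin: centre of the foot. Its x axis points to the spout (tip 105 mm out), so the dark wooden handle and the thumb lever stick out towards its -x; z up. More than about 15 N on the lever at its stop tips it.
- thumb_pad (a point): middle of the upper face of the dark wooden pad at the outer end of the pot's lever, the place to press; 26 mm along the lever, 32 mm wide, free above and on both sides. At rest at [-0.146, 0, 0.163] in the pot's frame, tilted 9 degrees (outer end higher). It swings down 33 mm on a 68 mm radius about lever_pivot, shifting only 2 mm along the pot's x: a fingertip can go straight down.
- lever_pivot (a point): axis of the lever, in the pot's frame at [-0.080, 0, 0.148]; the axis is parallel to the pot's y
- pot_lever (a joint): angle of the thumb lever in rad: 0 at rest (pad up), grows as the pad is pressed down, stop at 0.50. A brass link ties it to the lid; pressing takes about 2 to 4 N, more only at the stop. The lid's weight brings it back up, nothing brakes it.
- pot_lid (a joint): angle of the lid in rad: 0 shut, grows as it opens, about 1.08 with the lever at its stop; it turns about twice as far as the lever. Nothing holds it open: it drops and slams as soon as the lever is let go.
- lid_shell: the blue enamel lid, 107 mm across with a wooden knob, hinged at the rim on the handle side ([-0.052, 0, 0.160] in the pot's frame). Open, it leans away from the handle, its edge 0.255 above the pot's foot, its knob at [-0.051, 0, 0.219] in the pot's frame: turn the narrow side of a wide gripper body towards it. Origin: centre of its underside. Not to be touched.
- griddle: black cast-iron griddle plate, 272 x 312 mm, fixed, lying on the burner grates on the left or the right of the range; origin under its centre, upper face 13 mm above that
- kettle: cream enamel kettle with a high brass arch handle, 200 mm across and 230 mm high, on the other side of the range; origin: centre of its foot. Leave it alone.
- mug: small cream mug, 59 mm across and 55 mm high, loose, warming on the griddle plate next to the pot; origin: centre of its foot. Handle to one side. Leave it alone.
- ramekin: small white ramekin, 78 mm across and 40 mm high, loose, warming on the griddle plate in front of the mug; origin: centre of its foot. Leave it alone.

How it is judged:
By the outcome, as a careful person would: the job done as asked, in the order asked, and still so for the second after the job is handed in, with the robot touching nothing.
It also fails if it takes over 56 s, if anything falls off the work surface, if the arm or the gripper's body presses on something with over 40 N, if the wrist force passes 120 N, or if a joint passes its speed limit or range.

ROBOT

A 7-joint arm with a two-finger parallel gripper is mounted at the origin on a cart in front of the work surface, level with it; the furniture and walls round the work are solid. World frame = base frame: x ahead of the robot, y to its left, z up, the work surface at z = 0. Lengths are in m, angles in rad, forces in N, time in s.
With the tool pointing down it reaches from about 0.4 to 0.85 m from the base axis. Payload 10.4 kg.
Tool frame: the origin (TCP) lies on the centre line of the jaws, within the pads' length; the fingertips stand 14 mm ahead of it and the grasp point (between the pads) lies 5 mm behind it (manip.tip_reach is the distance from the TCP to the fingertips, in m); z points along the fingers, y is the line along which they close (so a half turn about z gives the same grasp; the last joint's range is limited). The gripper opens to 85 mm and grips with 20 to 120 N. Pads are 22 mm wide; open, the fingers measure 114 mm over their backs; the gripper's body (76 mm by 85 mm) begins 54 mm behind the grasp point. The pads swing forward as they close: fully open they stand 13 mm farther back than shut.
Start: joints at [-1.339, 0.332, -0.065, 1.46, 0.022, 1.35, -0.088], TCP at [0.158, 0.605, 0.245] pointing down, gripper open.
Joint ranges: [-2.6, 2.6], [-0.5, 2.12], [-1.47, 1.34], [0.16, 2.42], [-1.27, 4.41], [0.06, 2.06], [-2.6, 2.6]. Speed limits (rad/s): [2.22, 2.22, 2.79, 2.79, 3.14, 3.14, 3.14].

INTERFACE

Orientations are given as a unit quaternion [x, y, z, w].
In Python, from workcell import manip gives the robot as it stands.
- The arm moves only by the shell command python3 -m pendant 'ROWS' [FORCE]. ROWS is JSON, a list of rows, each a list of 7 numbers: the shift along the tool's x, y, z in units of 50 mm (1.0 is 50 mm), then the turn, a rotation vector about the tool's x, y, z in units of 8 degrees (1.0 is 8 degrees), then the opening, from -1 (shut) to 1 (fully open), so that 0 is half open. In form: [[dx, dy, dz, ax, ay, az, jaw], ...]. A call has exactly 10 rows; each row is the pose to reach, as a shift and turn from the pose commanded when the call began, along the tool's axes at that moment; what a row does not reach only later rows make up. A row lasts 1/8 s, in which the tool goes at most 62.5 mm and 10.7 degrees, less where a joint would pass 70% of its speed; a pose out of reach is approached as far as the arm can. A call with a gripper value outside its range is refused whole. The fingers move at their own pace and stop on an object; FORCE is the grip in N (left out, the last holds). Time passes only in rows, so rows that repeat a pose let the fingers close, or fill a call up. It gives the time, the measured TCP pose, the force, the opening and the grip force at its end, in the units of the state.
- manip.get_obs(): the state, without advancing time (a new reading comes with each control period).
- manip.camera(name): name is "scene" or "top" or "wrist"; returns (picture, depth): 400x640x3 uint8, red, green, blue; 400x640 float32, m along the optical axis (not along the pixel's ray), 0 where there is no reading.
- manip.get_calibration(name): a dict with "fx", "fy", "cx", "cy" (pixels), "D" ([k1, k2, p1, p2, k3] as OpenCV has them; the pictures are not rectified), "xyz" and "orientation" of the camera in the world. Camera axes: x right, y up, looking along -z (the intrinsics and any distortion apply to the point x, -y, -z); pixel columns grow to the right and rows downward; lengths in m; the calibration is good to about 2 mm. A picture is of the moment at which its call begins: read the wrist's pose just before it. get_calibration takes no time and is no camera call; for the wrist camera it gives the pose at the moment of the call.
- manip.hand_in(): hands the job in; it is judged then, once.
Trained networks look in the newest picture that a camera, given by its name, has taken for a name from the list of things; names that differ only in an ending like _2 or _b are one class to them, and where a whole thing is asked for, a point or a joint stands for the part that bears it (a point fixed in the world has none). Each returns a list of dicts, best first, with "p" (0 to 1); they miss things now and then, are a little off and sometimes report something else, mostly with a low value. They report only what shows in the picture. A call takes as long as a camera call.
- manip.find_in(thing, camera): "box" ([left, top, right, bottom] in pixels, round what is visible of it).
- manip.trace(thing, camera): "pixels" (400x640 bool, what is visible of it) and "box" ([left, top, right, bottom] in pixels, round what is visible of it).
- manip.tip_of(thing, camera): "pixel" ([column, row] in pixels: a listed point, or the origin of a listed thing).
The state is a dict: "clock": time; "joint_pos": joint angles; "joint_velocities": joint speeds; "tau": joint torques, N m; "position": TCP position; "ee_rot": TCP orientation; "ft_force": force on the tool from outside, world axes, zero at the start; "torque": the same for the moment, N m; "grip_width": opening from 0.0 (shut) to 1.0 (fully open); "grasp_force": force on a finger pad.
Only numpy, scipy, OpenCV 4.12 (cv2) and the standard library are available. Lean on these libraries where they do the work, as an engineer would, in place of code of your own. Each camera call takes 0.05 s, during which the arm holds its last target. There are 200 camera calls.

## Working session

There is one attempt and no reset: what is moved stays moved. The work goes in short steps, Python scripts to look and compute and a shell command to move; the robot and the scene stay as the last step left them, time stands still between calls to the robot, and variables do not carry over. Pictures are saved under pics/ and viewed, at most 10 in all, crops included, and the job is handed in when it is done.

```bash
mkdir -p pics; cat > h.py <<'E'
import numpy as np, cv2
from scipy.spatial.transform import Rotation as R
from workcell import manip
def pts(cam,depth,px):
    c=manip.get_calibration(cam)
    K=np.array([[c['fx'],0,c['cx']],[0,c['fy'],c['cy']],[0,0,1.]])
    px=np.array(px,float).reshape(-1,2)
    n=cv2.undistortPoints(px.reshape(-1,1,2),K,np.array(c['D'],float)).reshape(-1,2)
    d=depth[px[:,1].astype(int),px[:,0].astype(int)]
    p=np.c_[n[:,0]*d,-n[:,1]*d,-d]
    return R.from_quat(c['orientation']).apply(p)+np.array(c['xyz'])
def ray(cam,px,z):
    c=manip.get_calibration(cam)
    K=np.array([[c['fx'],0,c['cx']],[0,c['fy'],c['cy']],[0,0,1.]])
    n=cv2.undistortPoints(np.array(px,float).reshape(-1,1,2),K,np.array(c['D'],float)).reshape(2)
    v=R.from_quat(c['orientation']).apply([n[0],-n[1],-1]);o=np.array(c['xyz'])
    return o+v*(z-o[2])/v[2]
E
python3 - <<'E'
from h import *
np.set_printoptions(precision=4,suppress=True)
o=manip.get_obs();print(o['clock'],o['position'],o['ee_rot'],o['grip_width'],manip.tip_reach)
for cam in ['scene','top']:
    im,d=manip.camera(cam);cv2.imwrite(f'pics/{cam}0.png',im[:,:,::-1]);np.save(f'{cam}.npy',d)
    print(cam,manip.get_calibration(cam)['xyz'])
    for t in ['coffee_pot','thumb_pad','lever_pivot','mug','ramekin','griddle','kettle','lid_shell']:
        for r in manip.tip_of(t,cam)[:2]:
            u=np.clip(r['pixel'],0,[639,399]);print(t,r['p'],u,pts(cam,d,[u])[0])
E
```

```text
0.0 [0.1575 0.6045 0.2445] [ 0.127   0.9919 -0.0007 -0.    ] 0.999090965160938 0.014
scene [ 0.09   -0.5074  0.6919]
coffee_pot 0.93 [260.1 192.6] [0.6012 0.1938 0.1106]
thumb_pad 0.66 [195.  159.9] [0.4855 0.2894 0.2277]
lever_pivot 0.61 [225.3 154.5] [0.5621 0.2696 0.218 ]
mug 0.61 [303.5 206.8] [0.6619 0.0894 0.079 ]
ramekin 0.91 [271.7 223.6] [0.5401 0.0794 0.1005]
ramekin 0.7 [252.6 151. ] [0.6139 0.2196 0.2244]
griddle 0.6 [265.2 197.7] [0.609  0.1843 0.0937]
griddle 0.5 [251.6 147.3] [0.6188 0.2286 0.2301]
kettle 0.78 [388.4 277.6] [ 0.5534 -0.2526  0.1339]
kettle 0.19 [252.1 146.3] [0.625  0.2343 0.2287]
lid_shell 0.64 [253.6 147.6] [0.6242 0.2274 0.2275]
top [ 0.4031 -0.0252  1.2754]
coffee_pot 0.7 [205.6 207.9] [0.6077 0.2254 0.2235]
thumb_pad 0.67 [175.3 255.1] [0.5018 0.2894 0.2265]
lever_pivot 0.73 [183.  226.5] [0.563  0.2696 0.2434]
mug 0.8 [267.1 190.7] [0.6781 0.1017 0.0795]
ramekin 0.9 [258.8 238.2] [0.5568 0.124  0.0672]
griddle 0.61 [228.8 206.5] [0.6275 0.1897 0.1343]
kettle 0.8 [389.  210.3] [ 0.6046 -0.1963  0.1707]
lid_shell 0.59 [194.5 197.4] [0.6311 0.2498 0.2294]
```

View pics/scene0.png

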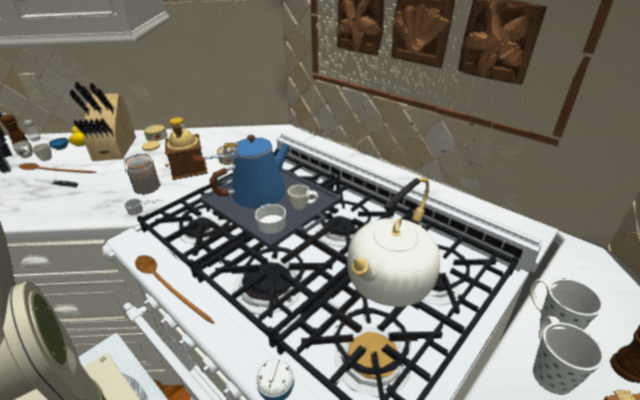

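View pics/top0.png

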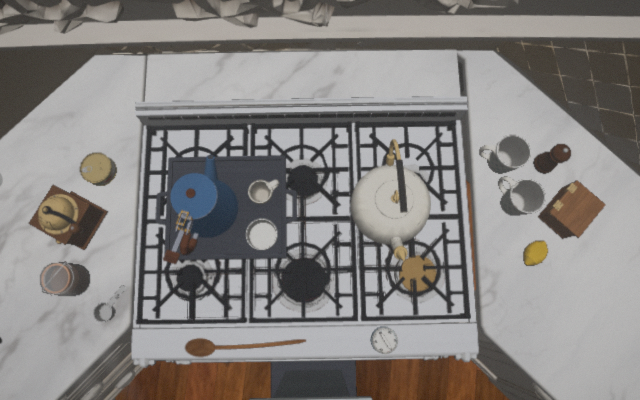

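The scene view shows the blue pot on the griddle at about (258,175), with its handle and lever to the left-front. In the top view the lid is at (193,197) and the lever and pad run toward (185,245). I'll zoom in and measure.

```bash
python3 - <<'E'
from h import *
np.set_printoptions(precision=4,suppress=True)
a=cv2.imread('pics/top0.png')[150:275,140:300];b=cv2.imread('pics/scene0.png')[125:250,190:350]
cv2.imwrite('pics/crop0.png',np.vstack([cv2.resize(x,None,fx=2.35,fy=2.35,interpolation=cv2.INTER_CUBIC) for x in (a,b)]))
im,d=manip.camera('top');
g=[(275,170),(240,250),(220,253),(275,210),(180,165)]
print('griddle',pts('top',d,g))
import json
for t in ['thumb_pad','lid_shell','coffee_pot']:
    r=manip.trace(t,'top')
    if r:
        m=r[0]['pixels'];v,u=np.nonzero(m);p=pts('top',d,np.c_[u,v]);print(t,r[0]['p'],r[0]['box'],m.sum(),np.median(p,0),p[:,2].max())
# lower level height map around the lever
print('cols',list(range(160,204,3)))
for v in range(226,268,3):
    print(v,' '.join('%4d'%(1000*pts('top',d,[(u,v)])[0][2]) for u in range(160,204,3)))
E
```

```text
griddle [[0.7378 0.0829 0.0618]
 [0.5281 0.173  0.0597]
 [0.5212 0.2242 0.0599]
 [0.63   0.0828 0.0639]
 [0.7572 0.3365 0.0588]]
thumb_pad 0.68 [164.6, 224.0, 186.3, 264.8] 286 [0.5114 0.2911 0.2251] 1.275354237038998
lid_shell 0.73 [172.7, 172.9, 214.5, 217.8] 1543 [0.637  0.2514 0.2262] 1.275354237038998
coffee_pot 0.82 [160.3, 155.5, 240.6, 264.1] 4129 [0.6138 0.2429 0.2133] 1.275354237038998
cols [160, 163, 166, 169, 172, 175, 178, 181, 184, 187, 190, 193, 196, 199, 202]
226    0   -1   71   68   63   64  233  239  227  171  208  158  157  162  157
229   49    0   73   68   61   57  212  214  217  210  205  132  135  136  140
232   43   -1   74   68   67   60   66  213  212  217  168   93  108  116  119
235   49   -2   68   69   63   67  216  214  178  180  169   62  102   86   91
238   45   -3   69   66   63   65  219  215  175  173  164  101   98   65   63
241   49   47   67   68   63  219  217  173  175  175  107  110  104   64   67
244   48   47   70   63   65  216  221  172  172  169  112  109   96   61   67
247   53   -1   70   61   64  219  220  173  169  161  120  110   61   64   66
250   45   -3   67   62  220  219   63  162  163  156  130  109   63   61 1275
253   52    2  227  223  224  226  221  158  153  146  124   61   62   62   60
256   47    2  231  226  227  225  226   68   67   67   69   66   68   74   71
259   47  228  223  225  226  229   64   71   68   66   69   74   70   65   68
262   43   -4   -3   40  225  228   10   50    7    7   13    9    0    4    8
265   49   -2   37   45    0    0    7   18   14   22   23   16   13   13   14
```

View pics/crop0.png

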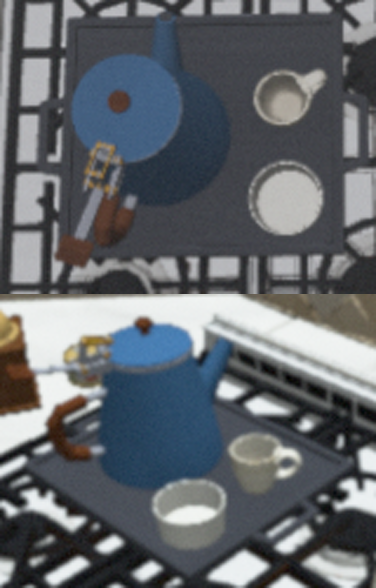

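```bash
cat > m.py <<'E'
from h import *
np.set_printoptions(precision=4,suppress=True)
def grid(cam,d,box,lo,hi):
    u,v=np.meshgrid(range(box[0],box[2]+1),range(box[1],box[3]+1));q=np.c_[u.ravel(),v.ravel()]
    p=pts(cam,d,q);k=(p[:,2]>lo)&(p[:,2]<hi);return q[k],p[k]
E
python3 - <<'E'
from m import *
im,d=manip.camera('top');K=im
q,p=grid('top',d,(160,251,180,266),.215,.24)
c=cv2.minAreaRect(p[:,:2].astype(np.float32));print('pad',c,np.median(p,0),(p.min(0)+p.max(0))/2,len(p))
# lid by colour
q,p=grid('top',d,(165,165,222,226),.2,.27)
k=[(im[v,u,2]>im[v,u,0]+30) for u,v in q];q=q[k];p=p[k]
m=p[p[:,2]>.213];(cx,cy),r=cv2.minEnclosingCircle(m[:,:2].astype(np.float32));print('lid',cx,cy,r,m.mean(0))
q,p=grid('top',d,(185,187,198,198),.2,.28);k=[im[v,u,0]>im[v,u,2]+15 for u,v in q];print('knob',p[k].mean(0),sum(k))
# lever axis
s=manip.camera('scene');
for cam,dd in (('top',d),('scene',s[1])):
    for t in ('thumb_pad','lever_pivot'):
        r=manip.tip_of(t,cam)
        if r: print(cam,t,r[0]['p'],r[0]['pixel'],ray(cam,r[0]['pixel'],.226 if t=='thumb_pad' else .211))
# mug/spout not needed
q,p=grid('top',d,(195,152,225,180),.1,.25);k=[(im[v,u,2]>im[v,u,0]+25) for u,v in q];p=p[k];j=p[:,0].argsort()[-8:];print('spout tip',p[j].mean(0))
E
```

```text
pad ((0.5003848671913147, 0.29870790243148804), (0.03318089246749878, 0.02641456574201584), 72.91097259521484) [0.4996 0.2979 0.2268] [0.498  0.2994 0.2266] 162
lid 0.6382623314857483 0.2559371590614319 0.05373980477452278 [0.6382 0.2529 0.2254]
knob [0.6378 0.255  0.2496] 56
top thumb_pad 0.6 [176.6, 257.2] [0.4972 0.2865 0.226 ]
top lever_pivot 0.87 [184.5, 229.0] [0.5622 0.2752 0.211 ]
scene thumb_pad 0.47 [196.7, 158.0] [0.4954 0.2976 0.226 ]
scene lever_pivot 0.62 [226.6, 154.3] [0.572  0.2793 0.211 ]
spout tip [0.7334 0.2229 0.1957]
```

The pad is at (0.500, 0.299, 0.2265). It measures 33×26 mm and lies 144 mm from the knob, which agrees with the data given. The pot's x axis points at about -17.3°. I'll raise the arm a little and go above the pad with the fingers shut.

```bash
python3 -m pendant '[[0,0,-0.8,0,0,0,-1],[-0.6,-0.3,-1.5,0,0,0,-1],[-1.4,-0.7,-1.5,0,0,0,-1],[-2.2,-1.1,-1.5,0,0,0.1,-1],[-3.0,-1.55,-1.5,0,0,0.1,-1],[-3.8,-1.95,-1.5,0,0,0.2,-1],[-4.6,-2.35,-1.5,0,0,0.2,-1],[-5.4,-2.75,-1.5,0,0,0.3,-1],[-6.1,-3.1,-1.5,0,0,0.34,-1],[-6.5,-3.3,-1.5,0,0,0.34,-1]]' 20
```

```text
clock: 2.65
position: [0.4321, 0.3613, 0.3205]
ee_rot: [0.152, 0.988, 0.0, 0.0]
ft_force: [-0.4, -0.3, -0.3]
grip_width: -0.005
grasp_force: 0.0
```

```bash
python3 -m pendant '[[-0.5,-0.2,0,0,0,0,-1],[-1.1,-0.5,0,0,0,0,-1],[-1.5,-0.7,0,0,0,0,-1],[-1.68,-0.78,0.1,0,0,0,-1],[-1.68,-0.78,0.4,0,0,0,-1],[-1.68,-0.78,0.8,0,0,0,-1],[-1.68,-0.78,1.05,0,0,0,-1],[-1.68,-0.78,1.15,0,0,0,-1],[-1.68,-0.78,1.15,0,0,0,-1],[-1.68,-0.78,1.15,0,0,0,-1]]' && python3 - <<'E'
from m import *
o=manip.get_obs();print(o['position'],o['ft_force'])
out=[]
im,d=manip.camera('wrist');cv2.imwrite('pics/w1.png',im[:,:,::-1]);out.append(cv2.resize(im,(480,300)))
im,d=manip.camera('scene');out.append(cv2.resize(im[110:210,160:320],(480,300),interpolation=cv2.INTER_CUBIC))
cv2.imwrite('pics/c1.png',np.vstack(out)[:,:,::-1])
E
```

```text
clock: 3.9
position: [0.4992, 0.3012, 0.2634]
ee_rot: [0.151, 0.989, 0.0, 0.0]
ft_force: [0.2, 0.5, 0.5]
grip_width: -0.0
grasp_force: 0.0
[0.4992 0.3012 0.2634] [0.2275 0.4895 0.5397]
```

View pics/c1.png

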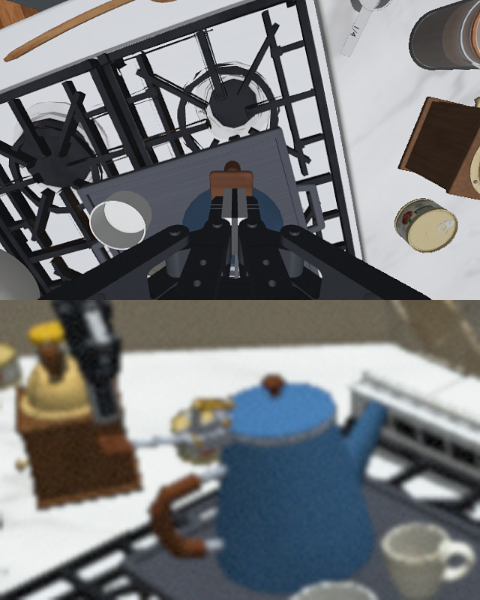

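The wrist view shows the pad at about (232,183), directly under the shut fingers (x≈233) and well aligned sideways. The scene view shows the fingertip above the lever end. I'll press down, and stop short of the end stop.

```bash
python3 -m pendant '[[-0.02,-0.02,0.12,0,0,0,-1],[-0.02,-0.02,0.24,0,0,0,-1],[-0.02,-0.02,0.34,0,0,0,-1],[-0.02,-0.02,0.40,0,0,0,-1],[-0.02,-0.02,0.45,0,0,0,-1],[-0.02,-0.02,0.50,0,0,0,-1],[-0.02,-0.02,0.55,0,0,0,-1],[-0.02,-0.02,0.60,0,0,0,-1],[-0.02,-0.02,0.65,0,0,0,-1],[-0.02,-0.02,0.70,0,0,0,-1]]'; python3 -m pendant '[[0,0,0.04,0,0,0,-1],[0,0,0.08,0,0,0,-1],[0,0,0.12,0,0,0,-1],[0,0,0.15,0,0,0,-1],[0,0,0.18,0,0,0,-1],[0,0,0.20,0,0,0,-1],[0,0,0.22,0,0,0,-1],[0,0,0.24,0,0,0,-1],[0,0,0.25,0,0,0,-1],[0,0,0.25,0,0,0,-1]]'; python3 - <<'E'
from m import *
im,d=manip.camera('scene');cv2.imwrite('pics/c2.png',cv2.resize(im[90:210,160:320],(640,480),interpolation=cv2.INTER_CUBIC)[:,:,::-1])
E
```

```text
clock: 5.25
position: [0.4996, 0.2999, 0.2277]
ee_rot: [0.15, 0.989, 0.0, -0.0]
ft_force: [-1.7, 1.0, 1.5]
grip_width: 0.001
grasp_force: 1.1
clock: 6.5
position: [0.4996, 0.2996, 0.2152]
ee_rot: [0.151, 0.989, -0.0, -0.0]
ft_force: [1.1, -0.3, 2.1]
grip_width: -0.0
grasp_force: 0.6
```

View pics/c2.png

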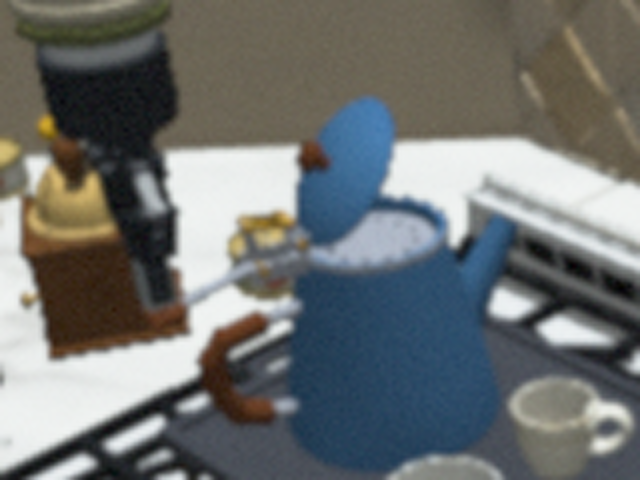

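The lid is well open at (345,170) in the crop and the fingertip is on the pad. The force is 2 N, so it isn't at the stop yet. I'll ease on.

```bash
python3 -m pendant '[[0,0,0.01,0,0,0,-1],[0,0,0.02,0,0,0,-1],[0,0,0.03,0,0,0,-1],[0,0,0.04,0,0,0,-1],[0,0,0.05,0,0,0,-1],[0,0,0.06,0,0,0,-1],[0,0,0.07,0,0,0,-1],[0,0,0.07,0,0,0,-1],[0,0,0.07,0,0,0,-1],[0,0,0.07,0,0,0,-1]]'
```

```text
clock: 7.8
position: [0.4996, 0.2998, 0.2118]
ee_rot: [0.151, 0.989, 0.0, -0.0]
ft_force: [-0.9, -0.1, 1.8]
grip_width: -0.001
grasp_force: 0.5
```

```bash
python3 -m pendant '[[0,0,0.01,0,0,0,-1],[0,0,0.02,0,0,0,-1],[0,0,0.03,0,0,0,-1],[0,0,0.04,0,0,0,-1],[0,0,0.04,0,0,0,-1],[0,0,0.04,0,0,0,-1],[0,0,0.04,0,0,0,-1],[0,0,0.04,0,0,0,-1],[0,0,0.04,0,0,0,-1],[0,0,0.04,0,0,0,-1]]'
```

```text
clock: 9.05
position: [0.4997, 0.2998, 0.2098]
ee_rot: [0.151, 0.989, 0.0, 0.0]
ft_force: [0.1, -0.0, 2.4]
grip_width: 0.001
grasp_force: 0.9
```

```bash
python3 -m pendant '[[0,0,0.01,0,0,0,-1],[0,0,0.02,0,0,0,-1],[0,0,0.03,0,0,0,-1],[0,0,0.04,0,0,0,-1],[0,0,0.04,0,0,0,-1],[0,0,0.04,0,0,0,-1],[0,0,0.04,0,0,0,-1],[0,0,0.04,0,0,0,-1],[0,0,0.04,0,0,0,-1],[0,0,0.04,0,0,0,-1]]'; python3 - <<'E'
from m import *
im,d=manip.camera('scene');cv2.imwrite('pics/c3.png',cv2.resize(im[90:210,160:320],(640,480),interpolation=cv2.INTER_CUBIC)[:,:,::-1])
print(manip.get_obs()['ft_force'])
q,p=grid('scene',d,(232,108,262,150),.24,.45);k=[im[v,u,2]>im[v,u,0]+25 for u,v in q];print(np.sort(p[k][:,2])[-8:])
E
```

```text
clock: 10.3
position: [0.4999, 0.2999, 0.2092]
ee_rot: [0.151, 0.989, 0.001, 0.0]
ft_force: [-3.2, -3.0, 12.4]
grip_width: -0.002
grasp_force: 6.3
[-3.6342 -2.5724 12.4633]
[0.3131 0.3131 0.3134 0.3141 0.3142 0.3148 0.3151 0.3152]
```

View pics/c3.png

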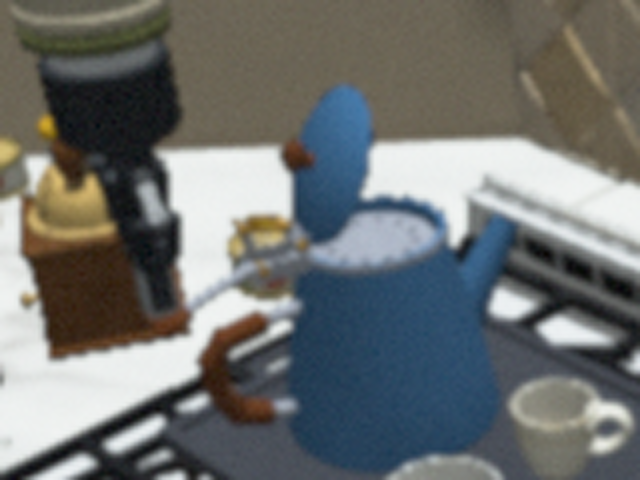

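The force has risen to 12.4 N at the stop, the lid is fully open (top edge at z≈0.314) and the pot stands level. I'll ease the force, hold, and then begin the slow release.

```bash
python3 -m pendant '[[0,0,-0.01,0,0,0,-1],[0,0,-0.01,0,0,0,-1],[0,0,-0.01,0,0,0,-1],[0,0,-0.01,0,0,0,-1],[0,0,-0.01,0,0,0,-1],[0,0,-0.01,0,0,0,-1],[0,0,-0.01,0,0,0,-1],[0,0,-0.01,0,0,0,-1],[0,0,-0.03,0,0,0,-1],[0,0,-0.06,0,0,0,-1]]';python3 -m pendant '[[0,0,-0.03,0,0,0,-1],[0,0,-0.06,0,0,0,-1],[0,0,-0.09,0,0,0,-1],[0,0,-0.12,0,0,0,-1],[0,0,-0.15,0,0,0,-1],[0,0,-0.18,0,0,0,-1],[0,0,-0.21,0,0,0,-1],[0,0,-0.24,0,0,0,-1],[0,0,-0.27,0,0,0,-1],[0,0,-0.29,0,0,0,-1]]';python3 -m pendant '[[0,0,-0.02,0,0,0,-1],[0,0,-0.04,0,0,0,-1],[0,0,-0.06,0,0,0,-1],[0,0,-0.08,0,0,0,-1],[0,0,-0.10,0,0,0,-1],[0,0,-0.12,0,0,0,-1],[0,0,-0.135,0,0,0,-1],[0,0,-0.15,0,0,0,-1],[0,0,-0.165,0,0,0,-1],[0,0,-0.18,0,0,0,-1]]'
```

```text
clock: 11.6
position: [0.4995, 0.2998, 0.2107]
ee_rot: [0.151, 0.989, -0.0, -0.0]
ft_force: [-0.4, 1.2, 0.8]
grip_width: -0.0
grasp_force: 0.4
clock: 12.85
position: [0.4997, 0.2998, 0.2255]
ee_rot: [0.151, 0.989, 0.0, 0.0]
ft_force: [-1.7, 0.7, 1.4]
grip_width: 0.001
grasp_force: 0.9
clock: 14.1
position: [0.4998, 0.2996, 0.2344]
ee_rot: [0.151, 0.989, 0.0, 0.0]
ft_force: [1.3, 0.1, 2.0]
grip_width: -0.006
grasp_force: 0.7
```

Contact is steady. The last 8 mm go slowly.

```bash
python3 -m pendant '[[0,0,-0.01,0,0,0,-1],[0,0,-0.02,0,0,0,-1],[0,0,-0.03,0,0,0,-1],[0,0,-0.04,0,0,0,-1],[0,0,-0.05,0,0,0,-1],[0,0,-0.06,0,0,0,-1],[0,0,-0.07,0,0,0,-1],[0,0,-0.08,0,0,0,-1],[0,0,-0.09,0,0,0,-1],[0,0,-0.10,0,0,0,-1]]';python3 -m pendant '[[0,0,-0.01,0,0,0,-1],[0,0,-0.02,0,0,0,-1],[0,0,-0.03,0,0,0,-1],[0,0,-0.04,0,0,0,-1],[0,0,-0.05,0,0,0,-1],[0,0,-0.06,0,0,0,-1],[0,0,-0.07,0,0,0,-1],[0,0,-0.08,0,0,0,-1],[0,0,-0.09,0,0,0,-1],[0,0,-0.10,0,0,0,-1]]'
python3 -m pendant '[[0,0,-0.02,0,0,0,-1],[0,0,-0.04,0,0,0,-1],[0,0,-0.07,0,0,0,-1],[0,0,-0.12,0,0,0,-1],[0,0,-0.25,0,0,0,-1],[0,0,-0.5,0,0,0,-1],[0,0,-0.8,0,0,0,-1],[0,0,-1.2,0,0,0,-1],[0,0,-1.5,0,0,0,-1],[0,0,-1.5,0,0,0,-1]]'
python3 -m pendant '[[0.2,0,-0.1,0,0,0,-1],[0.5,0,-0.3,0,0,0,-1],[0.9,0,-0.4,0,0,0,-1],[1.2,0,-0.5,0,0,0,-1],[1.4,0,-0.5,0,0,0,-1],[1.5,0,-0.5,0,0,0,-1],[1.5,0,-0.5,0,0,0,-1],[1.5,0,-0.5,0,0,0,-1],[1.5,0,-0.5,0,0,0,-1],[1.5,0,-0.5,0,0,0,-1]]'
python3 - <<'E'
from m import *
im,d=manip.camera('scene');a=cv2.resize(im[90:210,160:320],(400,300),interpolation=cv2.INTER_CUBIC)
im,d=manip.camera('top');b=cv2.resize(im[150:270,140:300],(400,300),interpolation=cv2.INTER_CUBIC)
cv2.imwrite('pics/c4.png',np.hstack([a,b])[:,:,::-1])
q,p=grid('top',d,(165,165,222,226),.2,.27)
k=[(im[v,u,2]>im[v,u,0]+30) for u,v in q];m=p[k];m=m[m[:,2]>.213];print('lid',m.mean(0),cv2.minEnclosingCircle(m[:,:2].astype(np.float32)))
E
```

```text
clock: 15.35
position: [0.4997, 0.2998, 0.2394]
ee_rot: [0.151, 0.989, 0.0, -0.0]
ft_force: [0.5, 0.3, 0.7]
grip_width: -0.002
grasp_force: 0.8
clock: 16.6
position: [0.4996, 0.2998, 0.2442]
ee_rot: [0.151, 0.989, -0.0, -0.0]
ft_force: [-0.4, -0.4, -0.4]
grip_width: 0.004
grasp_force: 0.0
clock: 17.85
position: [0.5002, 0.3, 0.3208]
ee_rot: [0.151, 0.989, 0.001, 0.001]
ft_force: [0.2, 0.3, -0.4]
grip_width: 0.002
grasp_force: 0.0
clock: 19.1
position: [0.4283, 0.322, 0.3442]
ee_rot: [0.151, 0.989, -0.0, -0.0]
ft_force: [0.1, 0.0, -0.4]
grip_width: -0.001
grasp_force: 0.0
lid [0.6381 0.253  0.2253] ((0.6377611756324768, 0.2559397518634796), 0.053958602249622345)
```

View pics/c4.png

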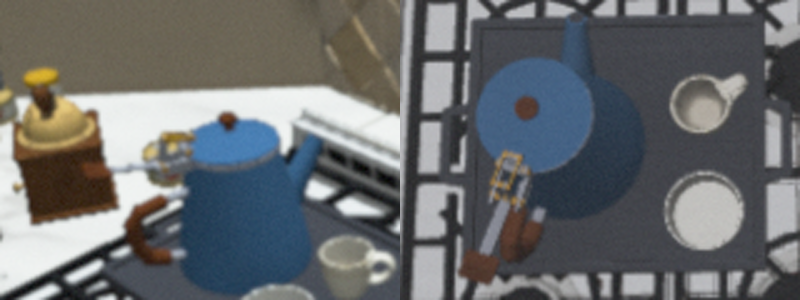

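The lid is shut (knob at (227,120) in the left half), the lever is back up, and the pot's lid centre hasn't moved. The mug and ramekin look undisturbed.

```bash
python3 -c "
from workcell import manip
print(manip.hand_in())"
```

```text
the job is handed in; nothing more can be done
None
```

I pressed the pot's thumb lever to its stop, held the lid fully open for about 2 s (an estimate from the robot's clock), then let it down slowly until it shut; the pot hasn't moved, and I've handed in the job.

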